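Clamp the ring, then hold the spring pusher back at the mark

TASK

On the check nest (the grey plate with the upright black handle), swing the clamp arm over its dead centre so that its pad comes down and locks onto the ring, and only then pull the spring-return slide out by its upright handle until its pointer is level with the white line on the mark block. Finish while still holding the slide there, because it springs back if let go; leave the ring in its seat, the mark block where it is set, and the other things as they are.

Things in the scene. Friction and masses are not known exactly. Their poses are not given: they have to be found in the camera images.
- check_nest: fixed check nest on a grey plate 12 mm thick; its axes: +x away from the handle end, +y to the clamp pivot, z up (turned up to 0.35 rad from the world). Origin on the bench; plate x -150..85, y -75..100 mm. Ring seat at x 30, y 0 among four 10 mm posts, top z 36. The slide runs along x at y 0. The mark block's steel rail lies along x at y -52, x -128..-43, top z 20 mm
- cover_top (a point): centre of the top of the dark cover over the slide: cover 40 (x) x 44 (y) mm, centred at nest x -32, y 0, top z 38 mm
- clamp_pivot (a point): clamp pivot, at nest x 30, y 75, z 52 mm, between two steel cheeks whose tops are at z 62 mm; axes as the nest. In the nest's y-z plane a point of the arm at radius R from the pivot lies at y = 75 - R cos(2.1 - angle), z = 52 + R sin(2.1 - angle) mm, angle being joint clamp_angle
- seat (a point): centre of the top of the ring's round seat, at nest x 30, y 0, z 18 mm; axes as the nest
- ring: loose dark split clamp ring, 68 mm outside, about 37 mm bore, 16 mm high, lying flat in the seat; origin at the centre of its underside, its top at nest z 34 mm
- clamp_angle (a joint): angle of the clamp arm (rad) about the nest's x. 0 = open: arm stands up, leaning 30 degrees outward (nest +y) against its stop; grows as it swings over toward nest -y. Dead centre (upright) 0.53: before it the weighted arm falls back open, after it it falls slowly shut by itself in 1 to 3 s and presses; 2.1 = arm level along nest -y, pad on the ring. Damped; pushing the weight over takes about 4 N
- clamp_grip_mid (a point): middle of the dark round steel weight (28 mm thick, 42 mm long, along the arm) that is the grip at the free end of the clamp arm, 115 mm from the pivot, on the arm's centre line. Open: about 151 mm above the bench
- clamp_arm: the clamp arm (0.42 kg): steel bar 16 x 12 mm with a round rubber pad 50 mm wide under it, 75 mm from the pivot, and a dark round weight at its free end; origin on the pivot
- slide_travel (a joint): how far the slide is pulled out toward nest -x (m): 0 = home (held by the spring, its end 1 mm from the ring), 0.06 = end of travel. The spring pulls it home with about 5 N at 0 and 10 N at 0.045
- pull_slide: the slide (steel bar 16 mm wide, top z 30 mm) with its black upright round handle, 18 mm thick, 64 mm high from nest z 30 to 94 mm (slightly wider foot and head). Origin at the centre of the handle's foot: nest x -82, y 0 mm when home; moves toward nest -x. The dark cover is 21 mm behind the handle's side and ends at z 38 mm
- pointer (a point): tip of the slide's steel pointer, a flat finger 8 mm wide sticking out toward nest -y just in front of the cover, z 30 mm; moves with the slide
- mark_setting (a joint): where the mark is set (m): the slide_travel value at which pointer and white line are level; between 0.020 and 0.045; stiff, held by friction
- mark (a point): inner end of the white line on top of the dark mark block (16 x 22 mm) on the rail, z 27 mm; axes as the nest; the pointer tip passes 3 mm beside it
- gear: loose planet gear 33 mm wide, 14 mm high, on the far corner of the base plate; bystander; origin at the centre of its underside
- bearing: loose ball bearing 47 mm wide, 12 mm high, on the bench to the right; bystander; origin at the centre of its underside
- sun_shaft: loose steel shaft standing upright, 16 mm wide, 61 mm high, on the bench to the right; bystander; origin at the centre of its foot
- small_gear_a: loose small gear, 26 mm wide, 16 mm high, on the bench to the right; bystander; origin at the centre of its underside
- small_gear_b: another such small gear; bystander; origin at the centre of its underside
- caliper: loose sliding caliper, 220 mm long, 12 mm high, lying on the bench to the left; bystander; origin under its centre
There are look-alikes about, which are no part of the job. Of the things like the ring, leave any that is pink or purple; of the rest the smaller one is meant.

How it is judged:
On the way, in this order (a step that is already met when the one before it is completed fails the run):
1. the clamp arm is over centre with its pad pressing on the ring, the slide still home (value of joint clamp_angle above 2.04 rad and contact force between clamp_arm and ring above 2 N and value of joint slide_travel below 0.012 m), for 0.3 s.
2. the slide is pulled until its pointer is level with the mark and kept there (x of pointer in the frame of mark between -0.004 and 0.004 m and contact force between the fingers and pull_slide above 2 N), for 1 s.
At the end, for the whole second after the job is handed in: the pointer stands within 4 mm of the white line with the fingers holding the slide's handle (more than 2 N), the clamp arm is down over centre with its pad pressing on the ring (more than 2 N), and the ring lies in its seat (within 5 mm, flat on it) (all of step 2 and value of joint clamp_angle above 2.04 rad and contact force between clamp_arm and ring above 2 N and horizontal distance between ring and seat below 0.005 m and z of ring in the frame of seat below 0.003 m); the arm keeps its last pose, push and grip.
It fails at once if the slide is pulled out before the clamp is down on the ring (value of joint slide_travel above 0.012 m and value of joint clamp_angle below 2.02 rad).
It fails at once if the ring leaves its seat (distance between ring and seat above 0.01 m).
It fails at once if the mark block is shifted (distance of mark from where it was at the start of the episode above 0.004 m).
It fails at once if a bystander is disturbed (distance of any of gear, bearing, sun_shaft, small_gear_a, small_gear_b, caliper from where it was at the start of the episode above 0.02 m).
It also fails if it takes over 58 s, if anything falls off the work surface, if the arm or the gripper's body presses on something with over 40 N, if the wrist force passes 120 N, or if a joint passes its speed limit or range.

ROBOT

A 6-joint arm with a two-finger parallel gripper is mounted at the origin on a cart in front of the work surface, level with it; the furniture and walls round the work are solid. World frame = base frame: x ahead of the robot, y to its left, z up, the work surface at z = 0. Lengths are in m, angles in rad, forces in N, time in s.
With the tool pointing down it reaches from about 0.325 to 0.85 m from the base axis. Payload 4.4 kg.
Tool frame: the origin (TCP) lies at the very end of the fingers, on their centre line; the grasp point (between the pads) lies manip.hold_point_z behind it (manip.hold_point_z is the distance from the TCP to the grasp point, in m); z points along the fingers, y is the line along which they close (so a half turn about z gives the same grasp; the last joint's range is limited). The gripper opens to 94 mm and grips with 3 to 60 N. Pads are 16 mm wide; open, the fingers measure 119 mm over their backs; the gripper's body (75 mm by 177 mm) begins 78 mm behind the grasp point.
Start: joints at [1.006, 0.207, 1.542, -0, 1.393, -0.15], TCP at [0.232, 0.526, 0.205] pointing down, gripper open.
Joint ranges: [-2.73, 2.73], [-0.86, 2.22], [0.23, 2.46], [-1.11, 4.25], [0.08, 2.63], [-2.82, 2.82]. Speed limits (rad/s): [2.79, 2.79, 3.14, 3.14, 3.14, 3.14].

INTERFACE

Orientations are given as a unit quaternion [w, x, y, z].
In Python, from plant import manip gives the robot as it stands.
- The arm moves only by the tool apply_moves, never from a script. Its argument "series" is a list that holds one entry, the list of rows, each a list of 5 numbers: the shift along the tool's x, y, z each as a share of 0.02 m, from -1 to 1, then the turn about the tool's z as a share of 5 degrees, from -1 to 1, then the opening, from 0 (shut) to 1 (fully open). In form: [[[dx, dy, dz, spin, grip], ...]]. A call has 1 to 12 rows; each row shifts and turns the commanded pose from where the row before left it, along the tool's axes as they then stand; what a row does not reach is not made up. A row lasts 1/8 s, in which the tool goes at most 62.5 mm and 10.7 degrees, less where a joint would pass 70% of its speed; a pose out of reach is approached as far as the arm can. A call with a number of a shift or a turn outside -1 to 1 is refused whole. A call with a gripper value outside its range is refused whole. The fingers move at their own pace and stop on an object; "newtons" is the grip in N (left out, the last holds). Time passes only in rows, so rows that do not move let the fingers close. It gives the time, the measured TCP pose, the force, the opening and the grip force at its end, in the units of the state.
- manip.get_state(): the state, without advancing time (a new reading comes with each control period).
- manip.camera(name): name is "scene" or "side" or "wrist"; returns a dict with "image" (420x560x3 uint8, red, green, blue), "intrinsics" (3x3 intrinsics, pixels), "dist_coeffs" ([k1, k2, p1, p2, k3] as OpenCV has them; the pictures are not rectified), "cam_to_world" (4x4, takes a point from camera to world coordinates). Camera axes: x right, y down, z forward; pixel columns grow to the right and rows downward; lengths in m; the calibration is good to about 2 mm. A picture is of the moment at which its call begins. There is no depth.
- manip.sign_off(): hands the job in; it is judged then, once.
The state is a dict: "time": time; "joints": joint angles; "qvel": joint speeds; "tau": joint torques, N m; "tool_pos": TCP position; "ee_rot": TCP orientation; "contact_force": force on the tool from outside, world axes, zero at the start; "wrist_torque": the same for the moment, N m; "finger_gap": opening from 0.0 (shut) to 1.0 (fully open); "grasp_force": force on a finger pad.
Only numpy, scipy, OpenCV 4.12 (cv2) and the standard library are available. Lean on these libraries where they do the work, as an engineer would, in place of code of your own. Each camera call takes 0.05 s, during which the arm holds its last target. There are 200 camera calls.

## Working session

There is one attempt and no reset: what is moved stays moved. The work goes in short steps, Python scripts to look and compute and a tool call to move; the robot and the scene stay as the last step left them, time stands still between calls to the robot, and variables do not carry over. Pictures are saved under pics/ and viewed, at most 10 in all, crops included, and the job is handed in when it is done.

Besides the shell and the picture viewer there is one more tool, called as name([rows], argument=value, ...), one row to a line, values as JSON. apply_moves: Moves the arm, as the interface text tells. Its arguments: {"type":"object","properties":{"series":{"type":"array","items":{"type":"array","items":{"type":"array","items":{"type":"number","minimum":-1,"maximum":1}}}},"newtons":{"type":"number"}},"required":["series"]}

```bash
ls; mkdir -p pics
cat > h.py <<'E'
import numpy as np, cv2
from plant import manip
def cam(n,save=None):
    c=manip.camera(n)
    if save: cv2.imwrite(save,cv2.cvtColor(np.array(c["image"]),cv2.COLOR_RGB2BGR))
    return c
def proj(c,P):
    T=np.linalg.inv(np.array(c["cam_to_world"]));r,_=cv2.Rodrigues(T[:3,:3])
    return cv2.projectPoints(np.float64(P).reshape(-1,1,3),r,T[:3,3],np.array(c["intrinsics"]),np.array(c["dist_coeffs"]))[0][:,0]
def unproj(c,uv,z):
    K=np.array(c["intrinsics"]);T=np.array(c["cam_to_world"])
    p=cv2.undistortPoints(np.float64(uv).reshape(-1,1,2),K,np.array(c["dist_coeffs"]))[:,0]
    d=np.c_[p,np.ones(len(p))]@T[:3,:3].T
    z=np.broadcast_to(z,len(p)); return T[:3,3]+d*((z-T[2,3])/d[:,2])[:,None]
E
python3 - <<'E'
from h import *
import pickle
cs={n:cam(n) for n in("scene","side","wrist")}
pickle.dump(cs,open("c0.pkl","wb"))
for n in("scene","side"): cv2.imwrite(f"pics/{n}0.png",cv2.resize(cv2.cvtColor(cs[n]["image"],cv2.COLOR_RGB2BGR),(784,588),interpolation=cv2.INTER_CUBIC)); print(np.round(cs[n]["cam_to_world"],3).tolist())
print(manip.get_state(),manip.hold_point_z)
E
```

```text
pics
[[0.646, -0.562, 0.517, -0.113], [-0.764, -0.476, 0.437, -0.589], [0.001, -0.677, -0.736, 1.069], [0.0, 0.0, 0.0, 1.0]]
[[0.997, -0.027, 0.072, 0.463], [-0.076, -0.509, 0.858, -1.281], [0.014, -0.86, -0.509, 0.863], [0.0, 0.0, 0.0, 1.0]]
{'time': 0.15, 'joints': array([ 1.00548565e+00,  2.07233697e-01,  1.54260587e+00,  1.57926101e-05,
        1.39352486e+00, -1.50516311e-01]), 'qvel': array([-0.00096428, -0.00254718, -0.0050724 ,  0.00033311,  0.00030189,
        0.00059805]), 'tau': array([ 3.27587641e-04, -3.71311426e+01, -2.81814462e+01,  6.97550643e-02,
        3.26867891e-02, -8.32183491e-05]), 'tool_pos': array([0.2314007 , 0.52569848, 0.20456165]), 'ee_rot': array([-3.17623394e-04,  2.05914850e-01,  9.78569512e-01, -8.27025651e-04]), 'contact_force': array([-0.33054157, -0.57941856, -0.32394548]), 'wrist_torque': array([0.01334623, 0.00050345, 0.02379225]), 'grasp_force': 0.0, 'finger_gap': 1.0019261849211996} 0.0188
```

View pics/scene0.png

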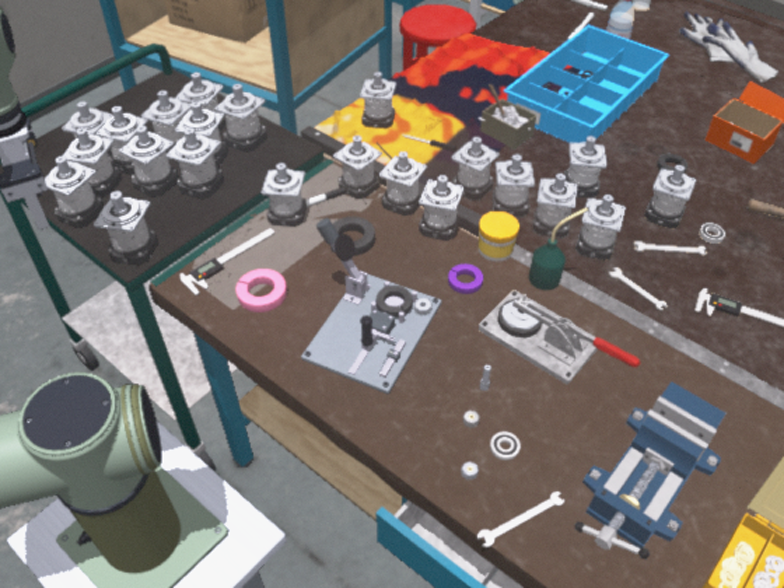

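View pics/side0.png

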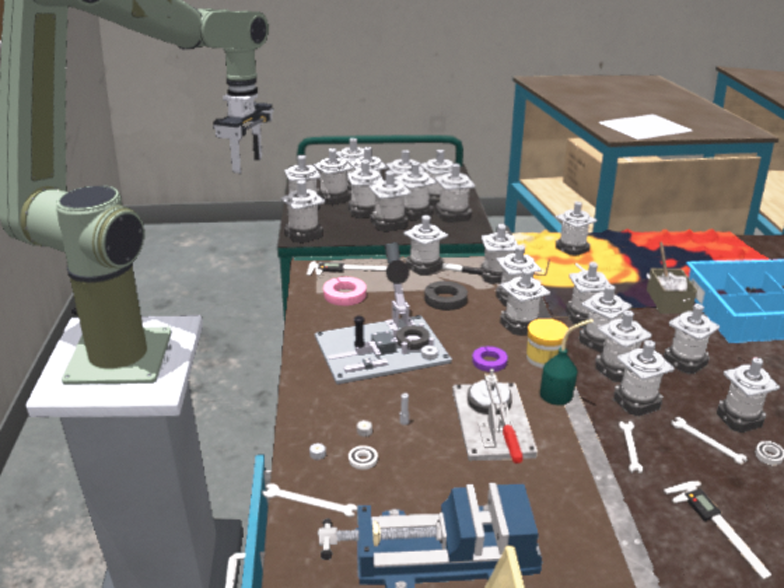

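The scene picture (784 px wide) shows these candidates for the ring:
- Pink ring at (261,289): leave.
- Purple ring at (466,278): leave.
- Large dark ring at (355,235).
- Smaller dark ring at (394,299), lying in the nest seat: this is the one meant.

The nest's black handle is at (367,330) and the clamp weight at (344,245). The other clamp fixture, with the red handle at (615,350), is a look-alike. I'll fit the nest pose from the plate corners and check it with an overlay crop.

```bash
cat >> h.py <<'E'
def n2w(p,q):
    q=np.atleast_2d(np.float64(q))/1000; c,s=np.cos(p[2]),np.sin(p[2])
    return np.c_[p[0]+c*q[:,0]-s*q[:,1],p[1]+s*q[:,0]+c*q[:,1],q[:,2]]
E
python3 - <<'E'
from h import *
import pickle
from scipy.optimize import least_squares
cs=pickle.load(open("c0.pkl","rb"))
ob={"scene":([[-150,100,12],[-150,-75,12],[85,-75,12]],[[304,355],[385,388],[440,298]]),
"side":([[-150,100,12],[-150,-75,12],[85,-75,12]],[[317,333],[333,377],[450,355]])}
f=lambda p:np.concatenate([(proj(cs[n],n2w(p,a))*1.4-b).ravel() for n,(a,b) in ob.items()])
r=least_squares(f,[.45,.2,0]);p=r.x;print(p,np.round(r.fun,1))
np.save("p.npy",p)
for n,(x0,y0,w,h) in {"scene":(200,155,130,130),"side":(215,160,120,120)}.items():
    k=6;c=cs[n];im=cv2.resize(cv2.cvtColor(c["image"][y0:y0+h,x0:x0+w],cv2.COLOR_RGB2BGR),None,fx=k,fy=k,interpolation=cv2.INTER_CUBIC)
    def P(q):return [tuple(int(v) for v in (u-[x0,y0]+.5)*k) for u in proj(c,n2w(p,q))]
    t=np.linspace(0,6.28,40)
    for q in ([[-150,100,12],[-150,-75,12],[85,-75,12],[85,100,12],[-150,100,12]],
      np.c_[30+34*np.cos(t),34*np.sin(t),0*t+34],[[-82,0,30],[-82,0,94]],[[-52,22,38],[-12,22,38],[-12,-22,38],[-52,-22,38],[-52,22,38]],
      [[-128,-52,20],[-43,-52,20]],[[30,75,52],[30,75-115*np.cos(2.1),52+115*np.sin(2.1)]]):
        cv2.polylines(im,[np.int32(P(q))],False,(0,0,255),1)
    im=im[:600] if im.shape[0]>600 else im
    cv2.imwrite(f"pics/{n}1.png",cv2.resize(im,None,fx=.98,fy=.98) if 0 else im)
E
```

```text
[ 0.57250751 -0.00079808  0.24765638] [-4.7 -1.6  1.9  1.   1.1 -0.4 -2.9 -2.1  2.4  1.6  1.4  2.5]
```

View pics/scene1.png

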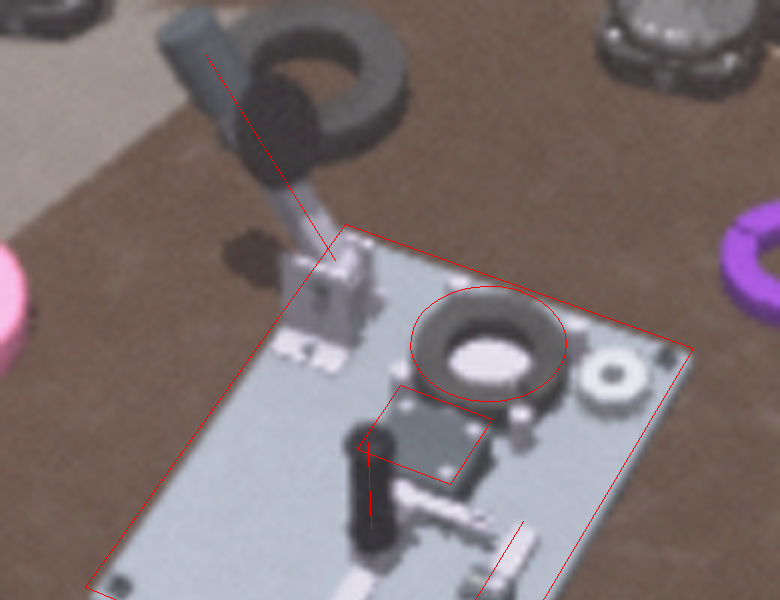

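View pics/side1.png

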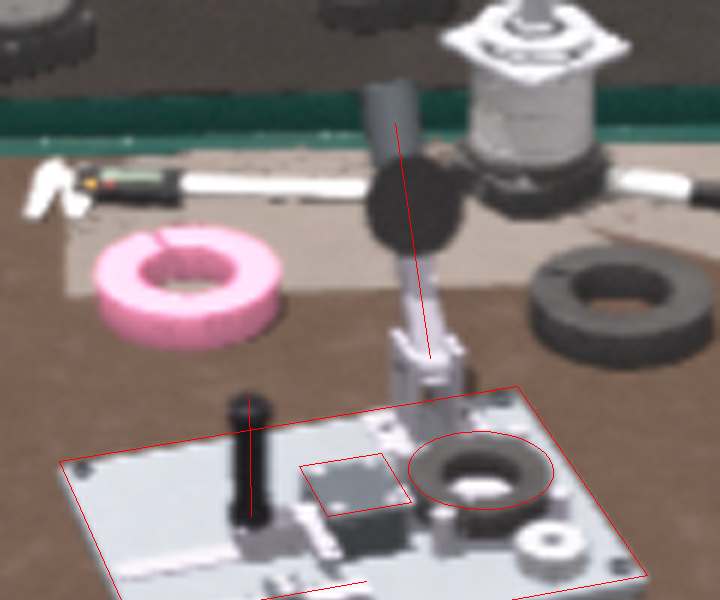

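Both overlays put the model on the nest: the seat holds the small dark ring at scene-crop (490,350), and the handle top is at (371,437). The fit is off by about 1–2 px, so I'll refit with the inner points and work out the first reach.

```bash
cat >> h.py <<'E'
from scipy.spatial.transform import Rotation as Ro
def to_tool(target,s=None):
    s=s or manip.get_state(); q=s["ee_rot"]; R=Ro.from_quat(q,scalar_first=True).as_matrix()
    return R.T@(np.array(target)-s["tool_pos"]),R
E
python3 - <<'E'
from h import *
import pickle
from scipy.optimize import least_squares
cs=pickle.load(open("c0.pkl","rb"))
sc=lambda u,v,x0,y0:[x0+u/6-.5,y0+v/6-.5]
ob={"scene":([[-150,-75,12],[85,-75,12],[30,0,34],[-32,0,38],[-82,0,94],[-150,100,12]],[[385/1.4,388/1.4],sc(690,351,200,155),sc(490,350,200,155),sc(433,445,200,155),sc(371,436,200,155),sc(90,589,200,155)]),
"side":([[-150,100,12],[85,100,12],[85,-75,12],[30,0,34],[-32,0,38],[-82,0,94]],[sc(61,461,215,160),sc(518,388,215,160),sc(646,576,215,160),sc(480,470,215,160),sc(360,488,215,160),sc(249,403,215,160)])}
f=lambda p:np.concatenate([(proj(cs[n],n2w(p,a))-b).ravel() for n,(a,b) in ob.items()])
r=least_squares(f,[.57,0,.25],loss="soft_l1");p=r.x;print(p,np.round(f(p),1));np.save("p.npy",p)
t=n2w(p,[30,195,205])[0];print(t,to_tool(t)[0])
print("motor bases",unproj(cs["scene"],np.array([[442,230],[285,215],[345,255]])/1.4,0))
E
```

```text
[ 0.57213961 -0.00256561  0.24345356] [ 1.5  1.2  1.1  0.1  0.2 -0.7 -1.  -1.4 -0.2 -0.7 -0.5  0.  -0.4  0.2
 -0.1  0.1  0.1  0.3  0.1  0.4 -0.9 -0.3 -0.1 -0.6]
[0.55424907 0.19391576 0.205     ] [-4.29179976e-01 -1.73538233e-01 -2.55373265e-04]
motor bases [[0.8355482  0.0688275  0.        ]
 [0.65474573 0.35635848 0.        ]
 [0.64825    0.17437002 0.        ]]
```

apply_moves([
  [[-1, -0.4, 0, 0, 0], [-1, -0.4, 0, 0, 0], [-1, -0.4, 0, 0, 0], [-1, -0.4, 0, 0, 0], [-1, -0.4, 0, 0, 0], [-1, -0.4, 0, 0, 0], [-1, -0.4, 0, 0, 0], [-1, -0.4, 0, 0, 0], [-1, -0.4, 0, 0, 0], [-1, -0.4, 0, 0, 0], [-1, -0.4, 0, 0, 0], [-1, -0.4, 0, 0, 0]],
])

```text
time: 1.65
tool_pos: [0.4136, 0.3398, 0.2054]
ee_rot: [0.0, 0.206, 0.978, -0.0]
contact_force: [-0.7, 0.8, -0.4]
finger_gap: 0.003
grasp_force: 0.0
```

apply_moves([
  [[-1, -0.4, 0, 0, 0], [-1, -0.4, 0, 0, 0], [-1, -0.4, 0, 0, 0], [-1, -0.4, 0, 0, 0], [-1, -0.4, 0, 0, 0], [-1, -0.4, 0, 0, 0], [-1, -0.4, 0, 0, 0], [-1, -0.4, 0, 0, 0], [-1, -0.4, 0, 0, 0], [-0.46, -0.28, 0, 0, 0]],
])

```text
time: 2.9
tool_pos: [0.5556, 0.1932, 0.2053]
ee_rot: [-0.0, 0.206, 0.978, -0.0]
contact_force: [-0.4, 0.7, 0.4]
finger_gap: 0.004
grasp_force: 0.0
```

apply_moves([
  [[0, 0, 0, 1, 0], [0, 0, 0, 1, 0], [0, 0, 0, 1, 0], [0, 0, 0, 1, 0], [0, 0, 0, 1, 0], [0, 0, 0, 1, 0], [0, 0, 0, 1, 0], [0, 0, 0, 1, 0], [0, 0, 0, 1, 0], [0, 0, 0, 1, 0], [0, 0, 0, 0.46, 0], [0, 0, 0, 0, 0]],
])

```text
time: 4.4
tool_pos: [0.5545, 0.1944, 0.2054]
ee_rot: [-0.0, 0.616, 0.788, -0.0]
contact_force: [-0.9, 0.3, 1.0]
finger_gap: 0.004
grasp_force: 0.0
```

Run:
```python
from h import *
p=np.load("p.npy");s=manip.get_state()
for q in ([30,195,205],[30,195,125]):
    d,R=to_tool(n2w(p,q)[0],s);print(d.round(4))
print(s["tool_pos"],np.degrees(np.arctan2(R[1],R[0])),np.degrees(p[2]),s["finger_gap"],s["joints"].round(2),s["contact_force"])
c=cam("wrist");k=1.4;im=cv2.resize(cv2.cvtColor(c["image"],cv2.COLOR_RGB2BGR),(784,588))
for q in ([[-150,100,12],[-150,-75,12],[85,-75,12],[85,100,12],[-150,100,12]],[[-82,0,30],[-82,0,94]],[[30,75,52],[30,75-115*np.cos(2.1),52+115*np.sin(2.1)]]):
    cv2.polylines(im,[np.int32(proj(c,n2w(p,q))*k)],False,(0,0,255),1)
cv2.imwrite("pics/w1.png",im)
```

```text
[-0.0004 -0.0004  0.0004]
[-0.0004 -0.0003  0.0804]
[0.55449958 0.19441684 0.2054009 ] [103.97987781  13.9798804  159.73860214] 13.948861581412132 0.004005373316592665 [ 0.19  0.23  1.51  0.    1.4  -0.05] [-0.8698562   0.27567196  0.9887767 ]
```

View pics/w1.png

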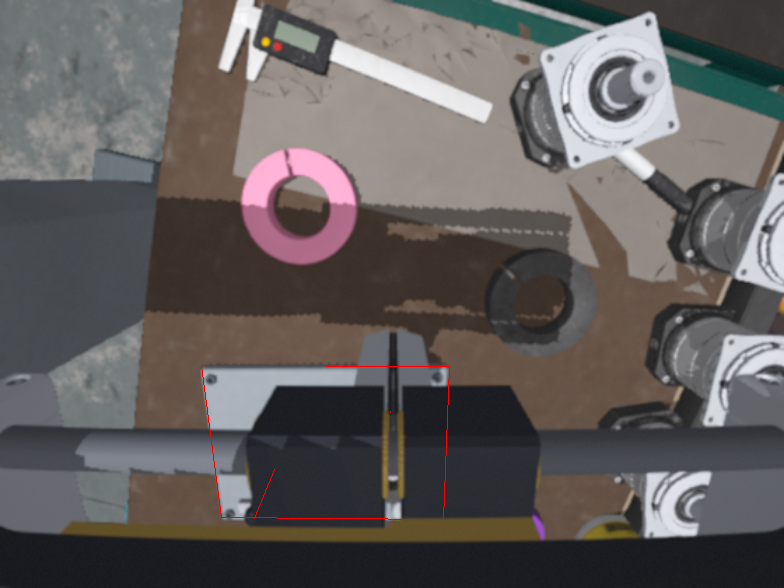

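The wrist view agrees with the fitted plate: the overlay corners (202,366) and (448,366) sit on the plate edge. The space below the tip is clear, with the big ring at (540,300) and the caliper at (360,60) well away. I'll go down behind the weight and push it over.

apply_moves([
  [[0, 0, 1, 0, 0], [0, 0, 1, 0, 0], [0, 0, 1, 0, 0], [0, 0, 1, 0, 0], [-0.8, 0, 0, 0, 0], [-0.5, 0, 0, 0, 0], [-0.4, 0, 0, 0, 0], [-0.4, 0, 0, 0, 0], [-0.4, 0, 0, 0, 0]],
])

```text
time: 5.58
tool_pos: [0.5673, 0.1458, 0.1264]
ee_rot: [0.001, 0.616, 0.788, 0.001]
contact_force: [0.3, 2.6, 1.5]
finger_gap: 0.001
grasp_force: 1.4
```

apply_moves([
  [[-0.4, 0, 0, 0, 0], [-0.4, 0, 0, 0, 0], [-0.4, 0, 0, 0, 0], [-0.4, 0, 0, 0, 0]],
])

```text
time: 6.08
tool_pos: [0.5743, 0.1139, 0.1252]
ee_rot: [-0.0, 0.616, 0.788, -0.0]
contact_force: [-0.8, 2.0, 0.4]
finger_gap: 0.003
grasp_force: 0.6
```

apply_moves([
  [[-0.4, 0, 0, 0, 0], [-0.4, 0, 0, 0, 0], [-0.4, 0, 0, 0, 0], [-0.4, 0, 0, 0, 0], [-0.4, 0, 0, 0, 0]],
])

```text
time: 6.7
tool_pos: [0.5841, 0.0752, 0.1253]
ee_rot: [0.0, 0.616, 0.788, -0.0]
contact_force: [0.0, 0.5, -0.1]
finger_gap: 0.004
grasp_force: 0.4
```

Run:
```python
from h import *
s=manip.get_state();p=np.load("p.npy")
print(Ro.from_euler('z',-p[2]).apply(s["tool_pos"]-[p[0],p[1],0])*1000,s["contact_force"])
c=cam("side");im=cv2.cvtColor(c["image"],cv2.COLOR_RGB2BGR)[130:290,190:400]
cv2.imwrite("pics/s2.png",cv2.resize(im,None,fx=3.5,fy=3.5,interpolation=cv2.INTER_CUBIC))
```

```text
[ 30.37521604  72.62012362 125.28633177] [ 0.03216902  0.46529884 -0.13092357]
```

View pics/s2.png

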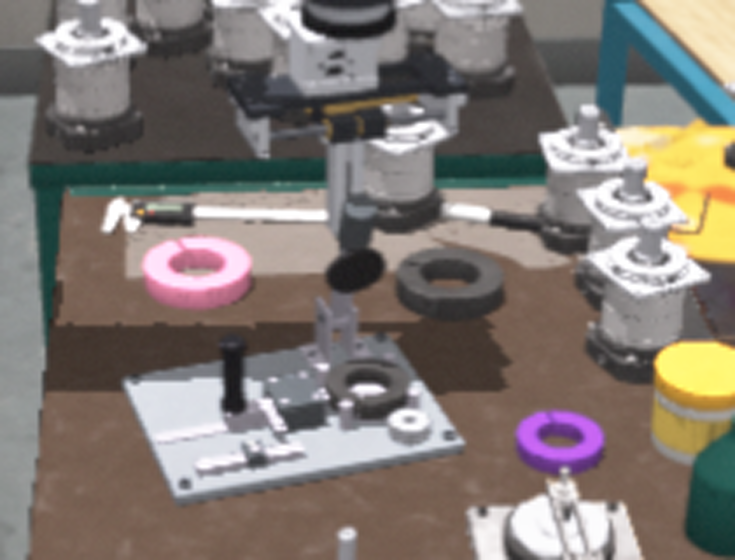

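The side view shows the weight at (355,265) tipped over toward the ring, past upright and ahead of the closed fingers. I'll lift clear, let it fall, then move above the handle.

apply_moves([
  [[0, 0, -1, 0, 0], [0, 0, -1, 0, 0], [0, 0, -1, 0, 0], [0, 0, -1, 0, 0], [0, 0, 0, 0, 0], [0, 0, 0, 0, 0], [0, -1, 0, 0, 0.6], [0, -1, 0, 0, 0.6], [-0.6, -1, 0, 0, 0.6], [-1, -1, 0, 0, 0.6], [-1, -1, 0, 0, 0.6], [-1, -0.6, 0, 0, 0.6]],
], newtons=40)

```text
time: 8.25
tool_pos: [0.4909, -0.0215, 0.2039]
ee_rot: [-0.001, 0.616, 0.788, -0.001]
contact_force: [0.3, 0.4, 0.5]
finger_gap: 0.589
grasp_force: 0.0
```

apply_moves([
  [[0, 0, 0, 0, 0.6], [0, 0, 0, 0, 0.6], [0, 0, 0, 0, 0.6], [0, 0, 0, 0, 0.6], [0, 0, 0, 0, 0.6], [0, 0, 0, 0, 0.6], [0, 0, 0, 0, 0.6], [0, 0, 0, 0, 0.6]],
])

```text
time: 9.25
tool_pos: [0.4926, -0.0209, 0.2055]
ee_rot: [0.0, 0.616, 0.788, 0.0]
contact_force: [-0.4, 1.2, 1.5]
finger_gap: 0.598
grasp_force: 0.0
```

Run:
```python
from h import *
s=manip.get_state();p=np.load("p.npy")
print(Ro.from_euler('z',-p[2]).apply(s["tool_pos"]-[p[0],p[1],0])*1000,s["finger_gap"], to_tool(n2w(p,[-82,0,62])[0])[0])
import pickle
cs={n:cam(n) for n in("side","scene","wrist")};pickle.dump(cs,open("c1.pkl","wb"))
b=lambda n:cv2.cvtColor(cs[n]["image"],cv2.COLOR_RGB2BGR)
A=cv2.resize(b("side")[215:275,220:325],None,fx=3.8,fy=5,interpolation=cv2.INTER_CUBIC)
B=cv2.resize(b("scene")[165:285,205:325],(400,300),interpolation=cv2.INTER_CUBIC)
C=cv2.resize(b("wrist"),(400,300))
cv2.imwrite("pics/m3.png",np.vstack([np.hstack([A[:300,:399],B]),np.hstack([C[:,:399],C*0])]))
```

```text
[-81.60259487   1.38769575 205.47878042] 0.5980289771334408 [-0.00138197 -0.00040301  0.14347882]
```

View pics/m3.png

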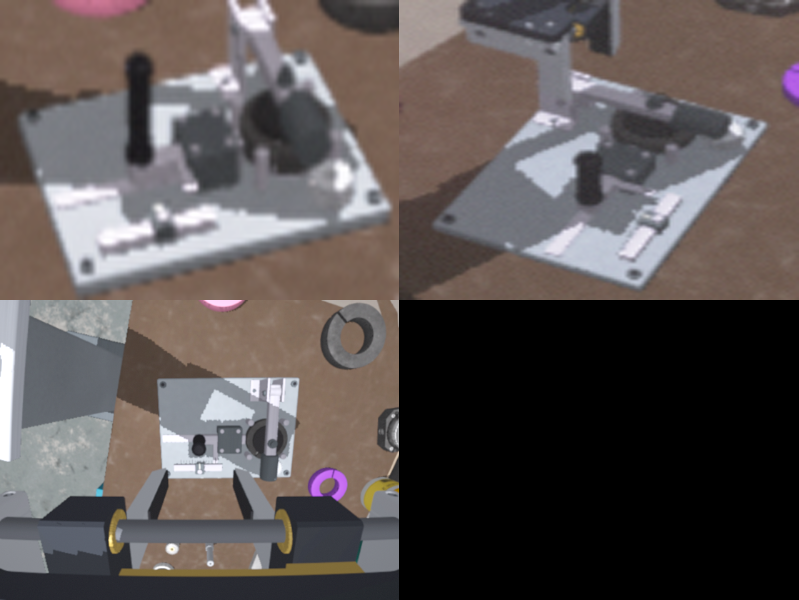

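The clamp is down: in the wrist panel the arm lies across the ring at (268,435), and the handle at (200,445) sits centred between the open fingers. I'll go down around the handle and close lightly, while measuring the mark against the pointer in a close wrist crop.

apply_moves([
  [[-0.07, 0, 1, 0, 0.6], [0, 0, 1, 0, 0.6], [0, 0, 1, 0, 0.6]],
])

```text
time: 9.78
tool_pos: [0.493, -0.0223, 0.145]
ee_rot: [0.0, 0.616, 0.788, 0.0]
contact_force: [0.0, -0.2, -0.4]
finger_gap: 0.6
grasp_force: 0.0
```

Run:
```python
from h import *
p=np.load("p.npy")
c=cam("wrist");import pickle;pickle.dump(c,open("c2.pkl","wb"))
# rectified top-down view at z=28 : 5 px/mm, nest x -130..-30 (right = +x), y -90..25 (up = +y)
gx,gy=np.meshgrid(np.arange(-130,-20,.2),np.arange(20,-90,-.2))
uv=proj(c,n2w(p,np.c_[gx.ravel(),gy.ravel(),0*gx.ravel()+28.5])).reshape(*gx.shape,2).astype(np.float32)
im=cv2.remap(cv2.cvtColor(c["image"],cv2.COLOR_RGB2BGR),uv[...,0],uv[...,1],cv2.INTER_CUBIC)
for x in range(-130,-20,10):
    cv2.putText(im,str(x),(int((x+130)*5),545),0,.4,(0,0,255));cv2.line(im,((x+130)*5,525),((x+130)*5,530),(0,0,255))
cv2.imwrite("pics/w4.png",im)
```

```text
(no output)
```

View pics/w4.png

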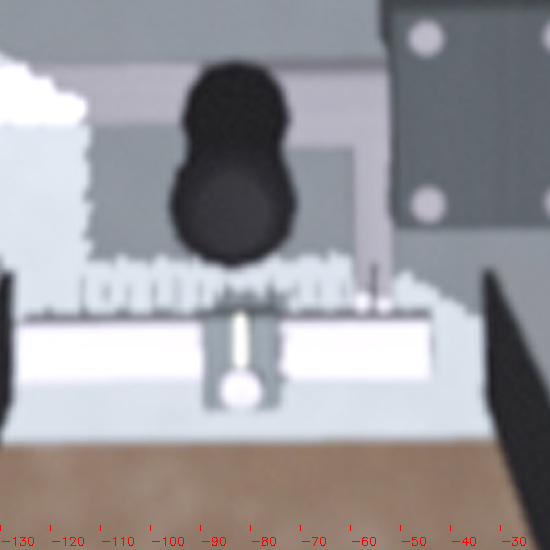

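In the rectified crop (5 px/mm) the pointer's centre line is at u=374, which is nest x −55.2. The white line is at u=240, nest x −82.0. The rail end and cover edge match their given values, so the travel needed is about 26.7 mm. Next I grasp the handle.

apply_moves([
  [[0, 0, 1, 0, 0.6], [0, 0, 1, 0, 0.6], [0, 0, 1, 0, 0.6], [0, 0, 1, 0, 0.6], [0, 0, 0.25, 0, 0.6], [0, 0, 0, 0, 0.1], [0, 0, 0, 0, 0.1], [0, 0, 0, 0, 0.1], [0, 0, 0, 0, 0.1], [0, 0, 0, 0, 0.1], [0, 0, 0, 0, 0.1]],
], newtons=40)

```text
time: 11.2
tool_pos: [0.4907, -0.0229, 0.0607]
ee_rot: [-0.002, 0.616, 0.788, -0.002]
contact_force: [-5.9, -1.9, 6.6]
finger_gap: 0.205
grasp_force: 40.0
```

apply_moves([
  [[0, -0.25, 0, 0, 0.1], [0, -0.25, 0, 0, 0.1], [0, -0.25, 0, 0, 0.1], [0, -0.25, 0, 0, 0.1], [0, -0.25, 0, 0, 0.1], [0, 0, 0, 0, 0.1], [0, 0, 0, 0, 0.1]],
])

```text
time: 12.08
tool_pos: [0.471, -0.0281, 0.0608]
ee_rot: [0.002, 0.616, 0.788, 0.002]
contact_force: [5.9, 1.7, -6.1]
finger_gap: 0.201
grasp_force: 40.0
```

```bash
cat > m.py <<'E'
from h import *
import sys
p=np.load("p.npy");s=manip.get_state()
print(Ro.from_euler('z',-p[2]).apply(s["tool_pos"]-[p[0],p[1],0])*1000,s["contact_force"],s["grasp_force"])
A=[]
for n in ("wrist","scene"):
    c=cam(n)
    gx,gy=np.meshgrid(np.arange(-130,-50,.2),np.arange(20,-90,-.2))
    uv=proj(c,n2w(p,np.c_[gx.ravel(),gy.ravel(),0*gx.ravel()+28.5])).reshape(*gx.shape,2).astype(np.float32)
    im=cv2.remap(cv2.cvtColor(c["image"],cv2.COLOR_RGB2BGR),uv[...,0],uv[...,1],cv2.INTER_CUBIC)
    for x in range(-130,-50,10): cv2.putText(im,str(x),(int((x+130)*5),545),0,.4,(0,0,255));cv2.line(im,((x+130)*5,525),((x+130)*5,530),(0,0,255))
    A.append(im[:,:400])
cv2.imwrite(sys.argv[1],np.hstack(A))
E
python3 m.py pics/w5.png
```

```text
[-104.26245169   -0.38793652   60.83760584] [ 5.89610904  1.70517986 -6.08734116] 39.99816461626324
```

View pics/w5.png

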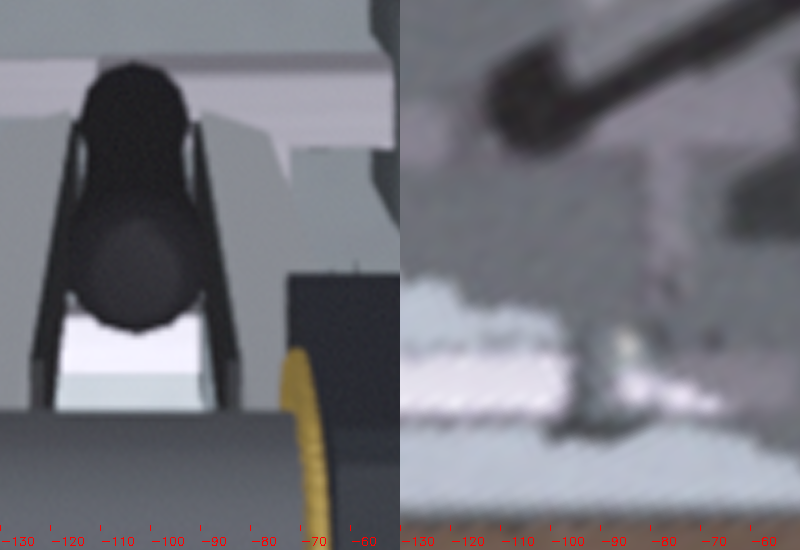

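The handle's foot moved from u=237 to 134 in the wrist view, about 20.5 mm, and the TCP reading agrees. The scene panel shows the pointer at (660,260) about 6 mm short of the white line at (625,345). I'll go 6.4 mm further.

apply_moves([
  [[0, -0.16, 0, 0, 0.1], [0, -0.17, 0, 0, 0.1], [0, 0, 0, 0, 0.1], [0, 0, 0, 0, 0.1], [0, 0, 0, 0, 0.1], [0, 0, 0, 0, 0.1], [0, 0, 0, 0, 0.1], [0, 0, 0, 0, 0.1], [0, 0, 0, 0, 0.1], [0, 0, 0, 0, 0.1]],
])

```text
time: 13.42
tool_pos: [0.465, -0.0296, 0.0609]
ee_rot: [0.002, 0.616, 0.787, 0.002]
contact_force: [7.4, 1.4, -6.6]
finger_gap: 0.2
grasp_force: 40.0
```

```bash
python3 m.py pics/w6.png
```

```text
[-110.50236576   -0.45316484   60.85915648] [ 7.43306139  1.3903593  -6.56161635] 39.99797566480993
```

View pics/w6.png

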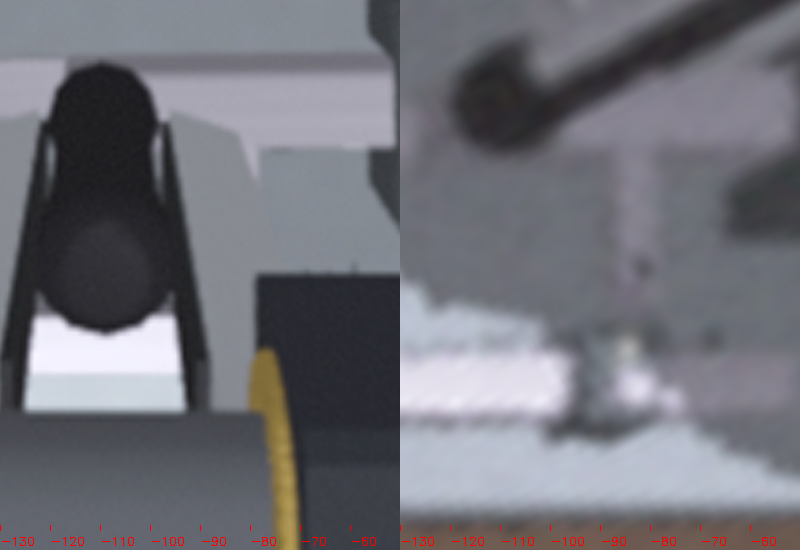

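The foot has now moved 26.6 mm by the wrist view (u 237 to 104) and by the TCP. In the scene panel the pointer at u≈632 is over the white line at u≈625, which is level within about 1 mm once height parallax is allowed for. I'll hold a little longer and hand in.

apply_moves([
  [[0, 0, 0, 0, 0.1], [0, 0, 0, 0, 0.1], [0, 0, 0, 0, 0.1], [0, 0, 0, 0, 0.1], [0, 0, 0, 0, 0.1], [0, 0, 0, 0, 0.1]],
])

```text
time: 14.28
tool_pos: [0.465, -0.0296, 0.0608]
ee_rot: [0.002, 0.616, 0.787, 0.002]
contact_force: [7.4, 2.2, -7.2]
finger_gap: 0.2
grasp_force: 40.0
```

```bash
python3 -c "
from plant import manip
print(manip.sign_off())"
```

```text
the job is handed in; nothing more can be done
None
```

The job is handed in at about 14 s: the clamp is down across the ring, and the slide is held about 26.6 mm out, with its pointer level with the white line to about 1 mm by my measurement; no verdict came back.

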